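Load the cream jars into the mixer's holders by size

TASK

Get the four flat-lidded wide-mouth jars ready for the mixer: lower each one, without dropping it, upright into the aluminium holder of its own size, the smallest jar in the smallest holder and so on up to the largest in the largest. Each jar must stand flat on the floor of its holder. Leave the two narrow-necked bottles standing where they are.

Things in the scene. Friction and masses are not known exactly. Their poses are not given: they have to be found in the camera images.
- jar_a: the smallest of the four wide-mouth jars: a loose upright white plastic cylinder with a flat full-width screw lid, 28 mm in diameter over its whole height of 46 mm, about 50 g; origin at the centre of its underside, z up; round, so its yaw does not matter
- jar_b: the second smallest of the four wide-mouth jars: a loose upright white plastic cylinder with a flat full-width screw lid, 40 mm in diameter over its whole height of 52 mm, about 90 g; origin at the centre of its underside, z up; round, so its yaw does not matter
- jar_c: the second largest of the four wide-mouth jars: a loose upright white plastic cylinder with a flat full-width screw lid, 52 mm in diameter over its whole height of 58 mm, about 150 g; origin at the centre of its underside, z up; round, so its yaw does not matter
- jar_d: the largest of the four wide-mouth jars: a loose upright white plastic cylinder with a flat full-width screw lid, 64 mm in diameter over its whole height of 66 mm, about 240 g; origin at the centre of its underside, z up; round, so its yaw does not matter
- cup_a: the smallest of the four jar holders: a low round open-topped aluminium cup with a dark floor, fixed to the bench, inner diameter 44 mm, outer diameter 52 mm, rim 12 mm above the bench, inner floor 4 mm above the bench; origin at the centre of its underside on the bench, z up
- cup_b: the second smallest of the four jar holders: a low round open-topped aluminium cup with a dark floor, fixed to the bench, inner diameter 56 mm, outer diameter 64 mm, rim 12 mm above the bench, inner floor 4 mm above the bench; origin at the centre of its underside on the bench, z up
- cup_c: the second largest of the four jar holders: a low round open-topped aluminium cup with a dark floor, fixed to the bench, inner diameter 68 mm, outer diameter 76 mm, rim 12 mm above the bench, inner floor 4 mm above the bench; origin at the centre of its underside on the bench, z up
- cup_d: the largest of the four jar holders: a low round open-topped aluminium cup with a dark floor, fixed to the bench, inner diameter 80 mm, outer diameter 88 mm, rim 12 mm above the bench, inner floor 4 mm above the bench; origin at the centre of its underside on the bench, z up
- flask_a: a loose white plastic bottle with sloping shoulders and a narrow neck and cap, 40 mm in diameter at the foot, about 20 mm at the cap, 62 mm high; it is to be left standing; origin at the centre of its underside, z up
- flask_b: a loose white plastic bottle with sloping shoulders and a narrow neck and cap, 50 mm in diameter at the foot, about 25 mm at the cap, 72 mm high; it is to be left standing; origin at the centre of its underside, z up
There are look-alikes about, which are no part of the job. Leave any pink or yellow look-alike of the cup_c alone. What is shaped like the jar_c but red is not meant.

How it is judged (in metres and radians):
At the end, for the whole second after the job is handed in: each of the four jars stands upright (within 0.12 rad) on the floor of the holder of its own size rank (underside less than 4 mm above that floor, axis within 11 mm of the holder's axis), released and at rest (horizontal distance between jar_a and cup_a below 0.011 m and z of jar_a in the frame of cup_a below 0.008 m and angle between each of jar_a, jar_b, jar_c, jar_d's own z axis and vertical below 0.12 rad and linear speed of each of jar_a, jar_b, jar_c, jar_d below 0.02 m/s and contact force between each of jar_a, jar_b, jar_c, jar_d and the fingers below 0.05 N and horizontal distance between jar_b and cup_b below 0.011 m and z of jar_b in the frame of cup_b below 0.008 m and horizontal distance between jar_c and cup_c below 0.011 m and z of jar_c in the frame of cup_c below 0.008 m and horizontal distance between jar_d and cup_d below 0.011 m and z of jar_d in the frame of cup_d below 0.008 m); the robot touches nothing.
It fails at once if the smallest jar is dropped into its holder (moving faster than 0.5 m/s within 20 mm of the holder's floor) (horizontal distance between jar_a and cup_a below 0.02 m and z of jar_a in the frame of cup_a below 0.024 m and linear speed of jar_a above 0.5 m/s).
It fails at once if the second smallest jar is dropped into its holder (moving faster than 0.5 m/s within 20 mm of the holder's floor) (horizontal distance between jar_b and cup_b below 0.02 m and z of jar_b in the frame of cup_b below 0.024 m and linear speed of jar_b above 0.5 m/s).
It fails at once if the second largest jar is dropped into its holder (moving faster than 0.5 m/s within 20 mm of the holder's floor) (horizontal distance between jar_c and cup_c below 0.02 m and z of jar_c in the frame of cup_c below 0.024 m and linear speed of jar_c above 0.5 m/s).
It fails at once if the largest jar is dropped into its holder (moving faster than 0.5 m/s within 20 mm of the holder's floor) (horizontal distance between jar_d and cup_d below 0.02 m and z of jar_d in the frame of cup_d below 0.024 m and linear speed of jar_d above 0.5 m/s).
It fails at once if a narrow-necked bottle is moved more than 25 mm or tipped over (distance of any of flask_a, flask_b from where it was at the start of the episode above 0.025 m or angle between any of flask_a, flask_b's own z axis and vertical above 0.4 rad).
It also fails if it takes over 96 s, if anything falls off the work surface, if the arm or the gripper's body presses on something with over 40 N, if the wrist force passes 120 N, or if a joint passes its speed limit or range.

ROBOT

A 6-joint arm with a two-finger parallel gripper is mounted at the origin on the work surface. World frame = base frame: x ahead of the robot, y to its left, z up, the work surface at z = 0. Lengths are in mm, angles in rad, forces in N, time in s.
With the tool pointing down it reaches from about 275 to 975 mm from the base axis. Payload 8.4 kg.
Tool frame: the origin (TCP) lies at the very end of the fingers, on their centre line; the grasp point (between the pads) lies 19 mm behind it (env.hold_point_z is the distance from the TCP to the grasp point, in mm); z points along the fingers, y is the line along which they close (so a half turn about z gives the same grasp; the last joint's range is limited). The gripper opens to 92 mm and grips with 3 to 60 N. Pads are 20 mm wide; open, the fingers measure 128 mm over their backs; the gripper's body (75 mm by 189 mm) begins 69 mm behind the grasp point.
Start: joints at [-1.334, 0.353, 1.633, -0, 1.155, -0.002], TCP at [147.834, -607.267, 214.583] pointing down, gripper open.
Joint ranges: [-2.63, 2.63], [-0.92, 2.1], [0.06, 2.66], [-1.3, 4.44], [0, 2.69], [-3.02, 3.02]. Speed limits (rad/s): [2.22, 2.22, 2.79, 3.14, 3.14, 3.14].

INTERFACE

Orientations are given as a unit quaternion [w, x, y, z].
In Python, from station import readout, eyes, ticket, models, env gives the robot as it stands.
- The arm moves only by the tool arm_command, never from a script. Its argument "rows" is a list of rows, each an object of numbers: "x", "y", "z": the shift along the tool's x, y, z in m; "rx", "ry", "rz": the turn, a rotation vector about the tool's x, y, z in rad. A call has 1 to 12 rows; each row is the pose to reach, as a shift and turn from the pose commanded when the call began, along the tool's axes at that moment; what a row does not reach only later rows make up. A row lasts 1/10 s, in which the tool goes at most 50 mm and 8.59 degrees, less where a joint would pass 70% of its speed; a pose out of reach is approached as far as the arm can. A call with a gripper value outside its range is refused whole. "hand" is the opening, from -1 (shut) to 1 (fully open), set as the call begins (left out, the last holds). The fingers move at their own pace and stop on an object; the grip force is fixed at half the most. Time passes only in rows, so rows that repeat a pose let the fingers close. It gives the time, the measured TCP pose, the force, the opening and the grip force at its end, in the units of the state.
- readout.sense(): the state, without advancing time (a new reading comes with each control period).
- eyes.get_image(name): name is "scene" or "top"; returns the picture (420x560x3 uint8, red, green, blue); there is no depth.
- eyes.camera_params(name): a dict with "intrinsics" (3x3 intrinsics, pixels), "dist" ([k1, k2, p1, p2, k3] as OpenCV has them; the pictures are not rectified), "world_from_camera" (4x4, takes a point from camera to world coordinates). Camera axes: x right, y down, z forward; pixel columns grow to the right and rows downward; lengths in mm; the calibration is good to about 2 mm. A picture is of the moment at which its call begins. camera_params takes no time and is no camera call.
- ticket.sign_off(): hands the job in; it is judged then, once.
Trained networks look in the newest picture that a camera, given by its name, has taken for a name from the list of things; names that differ only in an ending like _2 or _b are one class to them, and where a whole thing is asked for, a point or a joint stands for the part that bears it (a point fixed in the world has none). Each returns a list of dicts, best first, with "score" (0 to 1); they miss things now and then, are a little off and sometimes report something else, mostly with a low value. They report only what shows in the picture. A call takes as long as a camera call. They do not tell look-alikes from the thing itself.
- models.spot_in(camera, label): "bbox" ([left, top, right, bottom] in pixels, round what is visible of it).
- models.trace(camera, label): "mask" (420x560 bool, what is visible of it) and "bbox" ([left, top, right, bottom] in pixels, round what is visible of it).
The state is a dict: "time": time; "joint_positions": joint angles; "joint_vel": joint speeds; "tau": joint torques, N m; "tool_pos": TCP position; "orientation": TCP orientation; "contact_force": force on the tool from outside, world axes, zero at the start; "wrist_torque": the same for the moment, N m; "gripper_width": opening from 0.0 (shut) to 1.0 (fully open); "grip_force": force on a finger pad.
Only numpy, scipy, OpenCV 4.12 (cv2) and the standard library are available. Lean on these libraries where they do the work, as an engineer would, in place of code of your own. Each camera call takes 0.05 s, during which the arm holds its last target. There are 200 camera calls.

## Working session

There is one attempt and no reset: what is moved stays moved. The work goes in short steps, Python scripts to look and compute and a tool call to move; the robot and the scene stay as the last step left them, time stands still between calls to the robot, and variables do not carry over. Pictures are saved under pics/ and viewed, at most 14 in all, crops included, and the job is handed in when it is done.

Besides the shell and the picture viewer there is one more tool, called after "Call:" by a JSON object that holds its "method" and its "body", one argument or row to a line. arm_command: Moves the arm, as the interface text tells. Its arguments: {"type":"object","properties":{"rows":{"type":"array","items":{"type":"object","properties":{"x":{"type":"number"},"y":{"type":"number"},"z":{"type":"number"},"rx":{"type":"number"},"ry":{"type":"number"},"rz":{"type":"number"}}}},"hand":{"type":"number"}},"required":["rows"]}

```bash
ls; mkdir -p pics; python3 - <<'E'
from station import readout, eyes, ticket, models, env
import cv2
s=readout.sense(); print({k:s[k] for k in('time','tool_pos','orientation','gripper_width')}, env.hold_point_z)
for n in('top','scene'):
    im=eyes.get_image(n); cv2.imwrite(f'pics/{n}0.png',im[:,:,::-1])
    p=eyes.camera_params(n); print(n,p)
    for l in('jar_a','cup_a','flask_a'):
        print(l,[(round(d['score'],2),[round(float(v)) for v in d['bbox']]) for d in models.spot_in(n,l)])
E
```

```text
pics
{'time': 0.0, 'tool_pos': array([ 147.70701572, -606.80327435,  213.87035325]), 'orientation': array([-6.67571859e-04,  9.92882215e-01,  1.19098501e-01, -8.66261550e-05]), 'gripper_width': 1.0029133343103618} 18.700000000000003
top {'intrinsics': array([[386.94290661,   0.        , 284.83838849],
       [  0.        , 386.94290661, 215.84207696],
       [  0.        ,   0.        ,   1.        ]]), 'dist': array([-0.02339702,  0.        ,  0.        ,  0.        ,  0.        ]), 'world_from_camera': array([[-1.43334620e-02, -9.95712461e-01,  9.13851610e-02,
         4.81080824e+02],
       [-9.99865671e-01,  1.49996217e-02,  6.60691141e-03,
         1.31958037e+00],
       [-7.94932686e-03, -9.12781854e-02, -9.95793704e-01,
         1.04120436e+03],
       [ 0.00000000e+00,  0.00000000e+00,  0.00000000e+00,
         1.00000000e+00]])}
jar_a [(0.88, [129, 235, 166, 254]), (0.68, [352, 156, 374, 174]), (0.61, [208, 196, 218, 209]), (0.6, [279, 261, 291, 275]), (0.6, [356, 190, 375, 212])]
cup_a [(0.91, [315, 175, 342, 202]), (0.85, [264, 182, 294, 206]), (0.84, [322, 254, 355, 292
[... 430 characters left out ...]
,  6.58317217e-01, -7.27121764e-01,
         1.39779148e+03],
       [ 9.80789529e-01, -1.21746301e-01,  1.52413050e-01,
        -1.75986120e+02],
       [ 1.18117502e-02, -7.42829913e-01, -6.69375980e-01,
         7.83104271e+02],
       [ 0.00000000e+00,  0.00000000e+00,  0.00000000e+00,
         1.00000000e+00]])}
jar_a [(0.92, [186, 214, 212, 243]), (0.9, [408, 158, 440, 188]), (0.77, [372, 204, 383, 222]), (0.61, [192, 244, 222, 284]), (0.58, [272, 164, 293, 187])]
cup_a [(0.92, [228, 230, 262, 259]), (0.87, [214, 282, 255, 314]), (0.69, [286, 219, 319, 245]), (0.56, [107, 214, 137, 238]), (0.56, [209, 168, 248, 195])]
flask_a [(0.64, [322, 147, 343, 178]), (0.54, [365, 136, 381, 159])]
```

```bash
python3 - <<'E'
import cv2
a=cv2.imread('pics/top0.png')[130:330,110:470]; cv2.imwrite('pics/top0c.png',cv2.resize(a,(792,440),interpolation=cv2.INTER_CUBIC))
a=cv2.imread('pics/scene0.png')[110:350,80:480]; cv2.imwrite('pics/scene0c.png',cv2.resize(a,(800,480),interpolation=cv2.INTER_CUBIC))
E
```

```text
(no output)
```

View pics/top0c.png

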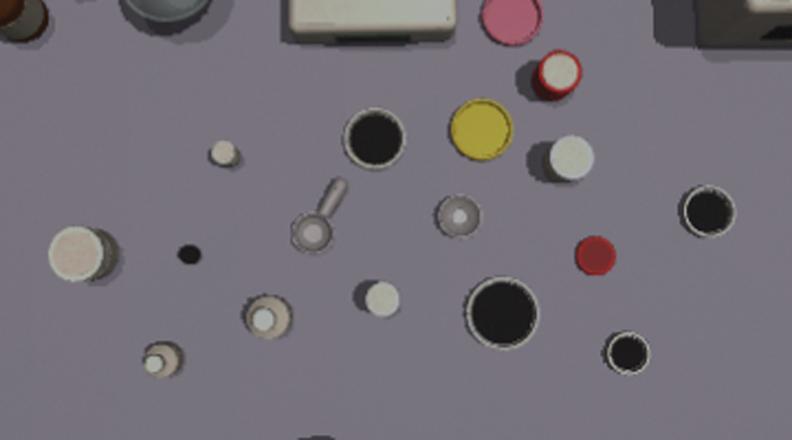

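View pics/scene0c.png

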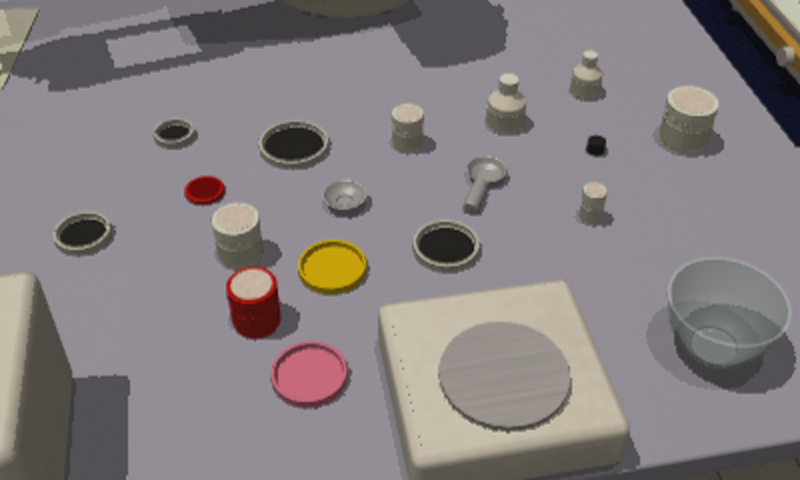

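The top crop (scale 2.2) shows these, in top-image pixels:
- **White-lidded jars:** (212,200) small, (284,266) second, (370,202) third, (145,245) largest.
- **Dark-floored cups:** (396,290) a, (432,226) b, (281,193) c, (339,272) d.
- **Look-alikes:** red-bodied jar with a white lid (364,164), yellow cup (329,189), pink cup (342,138), red disc (381,246), grey bowl (318,228), spoon (252,236), black cap (196,246).
- **Narrow-necked bottles:** (231,274) and (181,294).

I'm choosing the four white jars and the four dark-floored cups, and will check them with fitted circles.

```bash
cat > h.py <<'E'
import numpy as np, cv2
from station import readout, eyes, ticket, models, env
def ray(cam,uv,z):
    p=eyes.camera_params(cam); T=p['world_from_camera']
    q=cv2.undistortPoints(np.array(uv,float).reshape(-1,1,2),p['intrinsics'],p['dist']).reshape(-1,2)
    d=np.c_[q,np.ones(len(q))]@T[:3,:3].T; o=T[:3,3]
    return (o+d*((z-o[2])/d[:,2])[:,None])[:,:2]
def proj(cam,P):
    p=eyes.camera_params(cam); M=np.linalg.inv(p['world_from_camera'])
    return cv2.projectPoints(np.array(P,float).reshape(-1,1,3),cv2.Rodrigues(M[:3,:3])[0],M[:3,3],p['intrinsics'],p['dist'])[0].reshape(-1,2)
def fit(im,guess,r,z,cam='top'):
    """circle of radius r at height z: best gradient magnitude along projected outline"""
    g=cv2.GaussianBlur(im,(0,0),0.8).astype(np.float32)
    gr=np.sqrt(sum((cv2.Sobel(g,cv2.CV_32F,1,0)**2+cv2.Sobel(g,cv2.CV_32F,0,1)**2)[...,c] for c in range(3)))
    c0=ray(cam,[guess],z)[0]; t=np.linspace(0,2*np.pi,72,endpoint=False)
    from scipy.optimize import minimize
    def f(p,rr=r):
        uv=proj(cam,np.c_[p[0]+rr*np.cos(t),p[1]+rr*np.sin(t),0*t+z]).astype(np.float32)
        return -cv2.remap(gr,uv[None,:,0],uv[None,:,1],cv2.INTER_LINEAR).mean()
    G=[(f(c0+[a,b]),a,b) for a in range(-14,15,2) for b in range(-14,15,2)]
    m=min(G); s=minimize(f,c0+np.array(m[1:]),method='Nelder-Mead',options=dict(initial_simplex=c0+np.array(m[1:])+np.array([[0,0],[1.5,0],[0,1.5]])))
    rs=np.arange(r-12,r+12,1.); return s.x,-s.fun,rs[np.argmin([f(s.x,q) for q in rs])]
T={'jar_a':((212,199.5),14,46),'jar_b':((283.6,266),20,52),'jar_c':((369.5,202),26,58),'jar_d':((144.5,245),32,66),
'cup_a':((395.5,290),24,12),'cup_b':((432,226),30,12),'cup_c':((280.5,192.7),36,12),'cup_d':((338.6,272),42,12)}
S={'jar_a':(376,207),'jar_b':(283,166),'jar_c':(198,220),'jar_d':(425,162),'cup_a':(167,176),'cup_b':(121,226),'cup_c':(303,232),'cup_d':(227,181)}
E
python3 - <<'E'
from h import *
for n,p in(('top',{k:v[0] for k,v in T.items()}),('scene',S)):
    im=cv2.imread(f'pics/{n}0.png').copy(); vis=im.copy()
    for k,uv in p.items():
        _,r,z=T[k]; out=[]
        for rr in ([r] if k[0]=='j' else [r-2,r+2]):
            x,s,rb=fit(im,uv,rr,z,n); out.append((x.round(1),round(s),rb))
        print(n,k,out)
        t=np.linspace(0,6.28,60)
        for q in proj(n,np.c_[x[0]+rr*np.cos(t),x[1]+rr*np.sin(t),0*t+z]): vis[tuple(q.round().astype(int)[::-1])]=(0,255,0)
    if n=='top': cv2.imwrite('pics/chk.png',cv2.resize(vis[130:330,110:470],(792,440),interpolation=cv2.INTER_NEAREST))
for k,uv in {'redjar':(364,164),'fb':(231,274),'fa':(181,294)}.items(): print(k,ray('top',[uv],60))
E
```

```text
top jar_a [(array([620.1, 198.7]), 280, np.float64(13.0))]
top jar_b [(array([445. ,  13.1]), 289, np.float64(19.0))]
top jar_c [(array([ 606.1, -209.6]), 324, np.float64(25.0))]
top jar_d [(array([502. , 365.6]), 278, np.float64(31.0))]
top cup_a [(array([ 374.8, -280.2]), 379, np.float64(20.0)), (array([ 376., -273.]), 263, np.float64(26.0))]
top cup_b [(array([ 543.3, -384.8]), 355, np.float64(26.0)), (array([ 543. , -376.8]), 259, np.float64(32.0))]Traceback (most recent call last):
  File "<stdin>", line 7, in <module>
  File "h.py", line 20, in fit
    G=[(f(c0+[a,b]),a,b) for a in range(-14,15,2) for b in range(-14,15,2)]
        ~^^^^^^^^^^
  File "h.py", line 18, in f
    uv=proj(cam,np.c_[p[0]+rr*np.cos(t),p[1]+rr*np.sin(t),0*t+z]).astype(np.float32)
       ~~~~^^^^^^^^^^^^^^^^^^^^^^^^^^^^^^^^^^^^^^^^^^^^^^^^^^^^^^
  File "h.py", line 9, in proj
    p=eyes.camera_params(cam); M=np.linalg.inv(p['world_from_camera'])
ValueError: time passes only in moves, steps and waits
```

```bash
python3 - <<'E'
s=open('h.py').read()
s=s.replace("def ray(","P={n:eyes.camera_params(n) for n in('top','scene')}\ndef ray(").replace("p=eyes.camera_params(cam)","p=P[cam]")
s=s.replace("def f(p,rr=r):","rl=[r] if z>20 else [r-2,r+2]\n    def f1(p,rr):").replace("    G=[","    def f(p): return sum(f1(p,q) for q in rl)/len(rl)\n    G=[").replace("[f(s.x,q)","[f1(s.x,q)")
open('h.py','w').write(s)
E
python3 - <<'E'
from h import *
for n,p in(('top',{k:v[0] for k,v in T.items()}),('scene',S)):
    im=cv2.imread(f'pics/{n}0.png'); vis=im.copy()
    for k,uv in p.items():
        _,r,z=T[k]; x,s,rb=fit(im,uv,r,z,n); print(n,k,x.round(1),round(s),rb)
        t=np.linspace(0,6.28,60)
        for rr in ([r] if z>20 else [r-2,r+2]):
          for q in proj(n,np.c_[x[0]+rr*np.cos(t),x[1]+rr*np.sin(t),0*t+z]): vis[tuple(q.round().astype(int)[::-1])]=(0,255,0)
    if n=='top': cv2.imwrite('pics/chk.png',cv2.resize(vis[130:330,110:470],(792,440),interpolation=cv2.INTER_NEAREST))
for k,uv in {'redjar':(364,164),'fb':(231,274),'fa':(181,294)}.items(): print(k,ray('top',[uv],60))
E
```

```text
Traceback (most recent call last):
  File "h.py", line 23, in fit
    G=[(f(c0+[a,b]),a,b) for a in range(-14,15,2) for b in range(-14,15,2)]
        ~^^^^^^^^^^
  File "h.py", line 22, in f
    def f(p): return sum(f1(p,q) for q in rl)/len(rl)
                     ~~~^^^^^^^^^^^^^^^^^^^^^
  File "h.py", line 22, in <genexpr>
    def f(p): return sum(f1(p,q) for q in rl)/len(rl)
                         ~~^^^^^
  File "h.py", line 20, in f1
    uv=proj(cam,np.c_[p[0]+rr*np.cos(t),p[1]+rr*np.sin(t),0*t+z]).astype(np.float32)
       ~~~~^^^^^^^^^^^^^^^^^^^^^^^^^^^^^^^^^^^^^^^^^^^^^^^^^^^^^^
  File "h.py", line 10, in proj
    p=P[cam]; M=np.linalg.inv(p['world_from_camera'])
      ~^^^^^
IndexError: only integers, slices (`:`), ellipsis (`...`), numpy.newaxis (`None`) and integer or boolean arrays are valid indices
```

```bash
sed -i 's/^P={n/CP={n/; s/p=P\[cam\]/p=CP[cam]/' h.py
cat > m.py <<'E'
from h import *
for n,p in(('top',{k:v[0] for k,v in T.items()}),('scene',S)):
    im=cv2.imread(f'pics/{n}0.png'); vis=im.copy()
    for k,uv in p.items():
        _,r,z=T[k]; x,s,rb=fit(im,uv,r,z,n); print(n,k,x.round(1),round(s),rb)
        t=np.linspace(0,6.28,60)
        for rr in ([r] if z>20 else [r-2,r+2]):
          for q in proj(n,np.c_[x[0]+rr*np.cos(t),x[1]+rr*np.sin(t),0*t+z]): vis[tuple(q.round().astype(int)[::-1])]=(0,255,0)
    if n=='top': cv2.imwrite('pics/chk.png',cv2.resize(vis[130:330,110:470],(792,440),interpolation=cv2.INTER_NEAREST))
for k,uv in {'redjar':(364,164),'fb':(231,274),'fa':(181,294)}.items(): print(k,ray('top',[uv],60))
E
python3 m.py
```

```text
top jar_a [620.1 198.7] 280 13.0
top jar_b [445.   13.1] 289 19.0
top jar_c [ 606.1 -209.6] 324 25.0
top jar_d [502.  365.6] 278 31.0
top cup_a [ 376.  -274.2] 255 21.0
top cup_b [ 542.5 -378.5] 243 23.0
top cup_c [637.2  24.7] 214 29.0
top cup_d [ 425.3 -125.9] 237 35.0
scene jar_a [618.7 197.9] 231 13.0
scene jar_b [442.9  11.3] 246 19.0
scene jar_c [ 604.5 -211. ] 271 26.0
scene jar_d [499.9 364.9] 270 32.0
scene cup_a [ 389.6 -277.5] 254 25.0
scene cup_b [ 555.8 -380.5] 251 31.0
scene cup_c [650.8  16.2] 258 35.0
scene cup_d [ 438.4 -131.7] 259 42.0
redjar [[ 702.22604608 -198.12082518]]
fb [[426.18104317 145.44182927]]
fa [[377.91799251 271.48004758]]
```

View pics/chk.png

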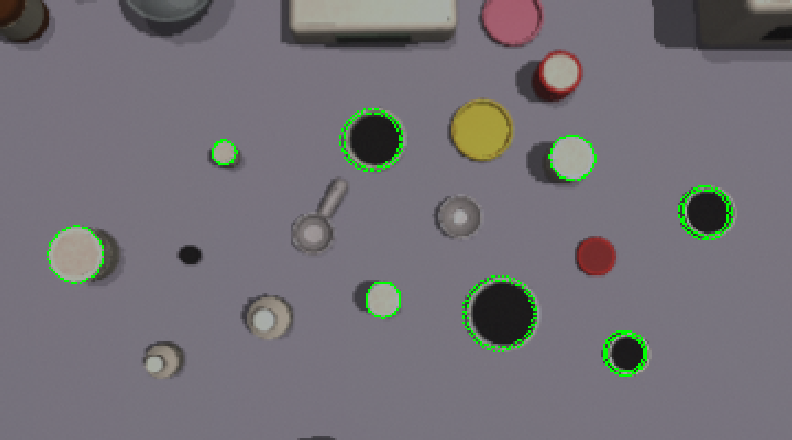

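All four white jars are outlined correctly. The cup outlines were pulled off by the inner edges, so I'll fit the dark floors instead: the floor disc where it shows through the rim opening.

```bash
cat > c.py <<'E'
from h import *
from scipy.optimize import minimize
t=np.linspace(0,2*np.pi,90)
def model(n,c,r,K=6):
    ms=[]
    for z in(4,12):
        m=np.zeros((420*K,560*K),np.uint8); uv=(proj(n,np.c_[c[0]+r*np.cos(t),c[1]+r*np.sin(t),0*t+z])+.5)*K
        cv2.fillPoly(m,[uv.round().astype(np.int32)],255); ms.append(m)
    return cv2.resize(ms[0]&ms[1],(560,420),interpolation=cv2.INTER_AREA)/255.
for k in('cup_a','cup_b','cup_c','cup_d'):
    for n,uv in(('top',T[k][0]),('scene',S[k])):
        g=cv2.imread(f'pics/{n}0.png').max(2).astype(int)
        m=(g<60).astype(np.uint8); _,L=cv2.connectedComponents(m); l=L[int(uv[1]),int(uv[0])]; D=(L==l) if l else m*0
        ys,xs=np.nonzero(D); cd=np.array([xs.mean(),ys.mean()]); r=T[k][1]-2
        c=ray(n,[cd],6)[0]
        for _ in range(4):   # match centroids
            M=model(n,c,r); yy,xx=np.mgrid[:420,:560]; cm=np.array([(M*xx).sum(),(M*yy).sum()])/M.sum()
            c=c+ray(n,[cd],8)[0]-ray(n,[cm],8)[0]
        print(k,n,c.round(1),'area',D.sum(),round(M.sum()))
E
python3 c.py
```

```text
cup_a top [ 374.6 -280.5] area 188 210
cup_a scene [ 370.9 -281.6] area 68 102
cup_b top [ 543.1 -384.2] area 284 323
cup_b scene [ 540.9 -386.6] area 214 265
cup_c top [639.   20.3] area 408 487
cup_c scene [637.2  19.1] area 354 425
cup_d top [ 425.  -130.9] area 619 717
cup_d scene [ 421.8 -132.4] area 350 414
```

Call:
{"method": "arm_command", "body": {
  "rows": [
    {"x": 0.04, "y": -0.02, "rz": 0.12},
    {"x": 0.084, "y": -0.043, "rz": 0.2388},
    {"x": 0.128, "y": -0.066, "rz": 0.2388},
    {"x": 0.173, "y": -0.089, "rz": 0.2388},
    {"x": 0.218, "y": -0.112, "rz": 0.2388},
    {"x": 0.263, "y": -0.136, "rz": 0.2388},
    {"x": 0.309, "y": -0.159, "rz": 0.2388},
    {"x": 0.355, "y": -0.183, "rz": 0.2388},
    {"x": 0.401, "y": -0.207, "rz": 0.2388},
    {"x": 0.447, "y": -0.23, "rz": 0.2388},
    {"x": 0.493, "y": -0.254, "rz": 0.2388},
    {"x": 0.5383, "y": -0.2775, "rz": 0.2388}
  ],
  "hand": 1
}}

```text
schema error: expected keys x, y, z, rx, ry, rz
```

Call:
{"method": "arm_command", "body": {
  "rows": [
    {"x": 0.538, "y": -0.2775, "z": 0, "rx": 0, "ry": 0, "rz": 0.2388},
    {"x": 0.538, "y": -0.2775, "z": 0, "rx": 0, "ry": 0, "rz": 0.2388},
    {"x": 0.538, "y": -0.2775, "z": 0, "rx": 0, "ry": 0, "rz": 0.2388},
    {"x": 0.538, "y": -0.2775, "z": 0, "rx": 0, "ry": 0, "rz": 0.2388},
    {"x": 0.538, "y": -0.2775, "z": 0, "rx": 0, "ry": 0, "rz": 0.2388},
    {"x": 0.538, "y": -0.2775, "z": 0, "rx": 0, "ry": 0, "rz": 0.2388},
    {"x": 0.538, "y": -0.2775, "z": 0, "rx": 0, "ry": 0, "rz": 0.2388},
    {"x": 0.538, "y": -0.2775, "z": 0, "rx": 0, "ry": 0, "rz": 0.2388},
    {"x": 0.538, "y": -0.2775, "z": 0, "rx": 0, "ry": 0, "rz": 0.2388},
    {"x": 0.538, "y": -0.2775, "z": 0, "rx": 0, "ry": 0, "rz": 0.2388},
    {"x": 0.538, "y": -0.2775, "z": 0, "rx": 0, "ry": 0, "rz": 0.2388},
    {"x": 0.538, "y": -0.2775, "z": 0, "rx": 0, "ry": 0, "rz": 0.2388}
  ],
  "hand": 1
}}

```text
time: 1.6
tool_pos: [601.7, -212.8, 214.7]
orientation: [0.0, 1.0, 0.0, 0.0]
contact_force: [0.3, -1.3, -0.0]
gripper_width: 1.003
grip_force: 0.0
```

Call:
{"method": "arm_command", "body": {
  "rows": [
    {"x": 0.004, "y": -0.0035, "z": 0.05, "rx": 0, "ry": 0, "rz": 0},
    {"x": 0.004, "y": -0.0035, "z": 0.1, "rx": 0, "ry": 0, "rz": 0},
    {"x": 0.004, "y": -0.0035, "z": 0.13, "rx": 0, "ry": 0, "rz": 0},
    {"x": 0.004, "y": -0.0035, "z": 0.13, "rx": 0, "ry": 0, "rz": 0},
    {"x": 0.004, "y": -0.0035, "z": 0.13, "rx": 0, "ry": 0, "rz": 0}
  ]
}}

```text
time: 2.1
tool_pos: [604.5, -211.1, 85.1]
orientation: [-0.0, 1.0, 0.0, -0.0]
contact_force: [0.4, -0.3, 0.8]
gripper_width: 0.998
grip_force: 0.0
```

```bash
python3 - <<'E'
from h import *
s=readout.sense(); print(s['time'],s['tool_pos'],s['orientation'])
a=eyes.get_image('scene'); cv2.imwrite('pics/s1.png',cv2.resize(a[110:350,80:480,::-1],(800,480),interpolation=cv2.INTER_CUBIC))
E
```

```text
2.1 [ 604.50047381 -211.05138099   85.05508894] [-3.31401971e-05  9.99999987e-01  5.45582436e-07 -1.59687506e-04]
```

View pics/s1.png

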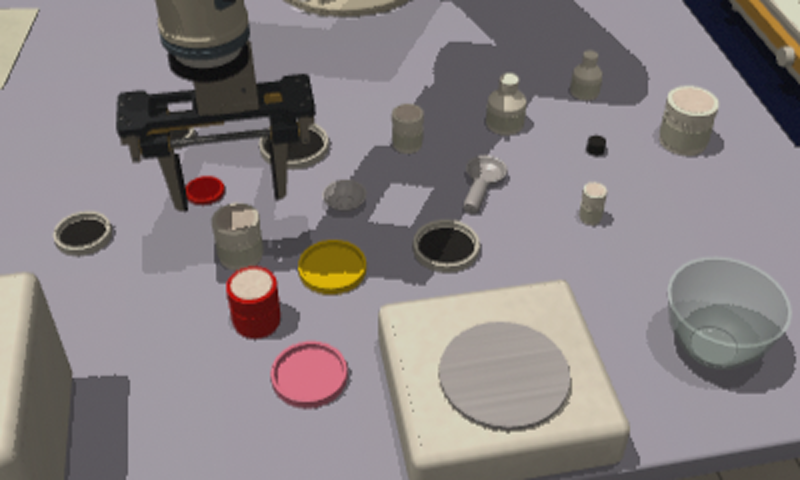

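The scene crop shows the open fingertips at (180,208) and (280,200), straddling jar c's lid at (238,214). I'll descend and grip.

Call:
{"method": "arm_command", "body": {
  "rows": [
    {"x": 0.0005, "y": -0.0005, "z": 0.03, "rx": 0, "ry": 0, "rz": 0},
    {"x": 0.0005, "y": -0.0005, "z": 0.055, "rx": 0, "ry": 0, "rz": 0},
    {"x": 0.0005, "y": -0.0005, "z": 0.067, "rx": 0, "ry": 0, "rz": 0},
    {"x": 0.0005, "y": -0.0005, "z": 0.067, "rx": 0, "ry": 0, "rz": 0},
    {"x": 0.0005, "y": -0.0005, "z": 0.067, "rx": 0, "ry": 0, "rz": 0}
  ]
}}

```text
time: 2.65
tool_pos: [605.9, -210.9, 19.3]
orientation: [0.0, 1.0, -0.0, 0.001]
contact_force: [0.2, 0.7, -0.6]
gripper_width: 1.0
grip_force: 0.0
```

Call:
{"method": "arm_command", "body": {
  "rows": [
    {"x": 0, "y": 0, "z": 0, "rx": 0, "ry": 0, "rz": 0},
    {"x": 0, "y": 0, "z": 0, "rx": 0, "ry": 0, "rz": 0},
    {"x": 0, "y": 0, "z": 0, "rx": 0, "ry": 0, "rz": 0},
    {"x": 0, "y": 0, "z": 0, "rx": 0, "ry": 0, "rz": 0},
    {"x": 0, "y": 0, "z": 0, "rx": 0, "ry": 0, "rz": 0},
    {"x": 0, "y": 0, "z": 0, "rx": 0, "ry": 0, "rz": 0},
    {"x": 0, "y": 0, "z": 0, "rx": 0, "ry": 0, "rz": 0},
    {"x": 0, "y": 0, "z": 0, "rx": 0, "ry": 0, "rz": 0},
    {"x": 0, "y": 0, "z": 0, "rx": 0, "ry": 0, "rz": 0},
    {"x": 0, "y": 0, "z": 0, "rx": 0, "ry": 0, "rz": 0}
  ],
  "hand": -1
}}

```text
time: 3.65
tool_pos: [604.8, -210.4, 17.7]
orientation: [-0.0, 1.0, -0.0, -0.0]
contact_force: [0.2, 0.9, 4.0]
gripper_width: 0.559
grip_force: 30.0
```

Call:
{"method": "arm_command", "body": {
  "rows": [
    {"x": 0, "y": 0, "z": -0.02, "rx": 0, "ry": 0, "rz": 0},
    {"x": 0, "y": 0, "z": -0.05, "rx": 0, "ry": 0, "rz": 0},
    {"x": 0, "y": 0, "z": -0.07, "rx": 0, "ry": 0, "rz": 0},
    {"x": 0.003, "y": -0.02, "z": -0.08, "rx": 0, "ry": 0, "rz": 0},
    {"x": 0.008, "y": -0.055, "z": -0.08, "rx": 0, "ry": 0, "rz": 0},
    {"x": 0.013, "y": -0.095, "z": -0.08, "rx": 0, "ry": 0, "rz": 0},
    {"x": 0.019, "y": -0.135, "z": -0.08, "rx": 0, "ry": 0, "rz": 0},
    {"x": 0.025, "y": -0.175, "z": -0.08, "rx": 0, "ry": 0, "rz": 0},
    {"x": 0.03, "y": -0.21, "z": -0.08, "rx": 0, "ry": 0, "rz": 0},
    {"x": 0.033, "y": -0.23, "z": -0.08, "rx": 0, "ry": 0, "rz": 0},
    {"x": 0.033, "y": -0.23, "z": -0.08, "rx": 0, "ry": 0, "rz": 0},
    {"x": 0.033, "y": -0.23, "z": -0.08, "rx": 0, "ry": 0, "rz": 0}
  ]
}}

```text
time: 4.85
tool_pos: [637.5, 19.6, 97.2]
orientation: [0.0, 1.0, 0.001, -0.0]
contact_force: [-0.2, -0.1, -0.3]
gripper_width: 0.563
grip_force: 30.0
```

```bash
python3 - <<'E'
from h import *
s=readout.sense(); print(s['time'],s['tool_pos'],s['gripper_width'],s['grip_force'])
a=eyes.get_image('scene'); cv2.imwrite('pics/s2.png',cv2.resize(a[110:350,180:440,::-1],(780,720),interpolation=cv2.INTER_CUBIC)[:600])
print(proj('scene',[s['tool_pos'].tolist()]))
E
```

```text
4.85 [637.46793845  19.61914825  97.16867493] 0.5632630214019908 29.99976396560669
[[304.19761414 202.38032812]]
```

View pics/s2.png

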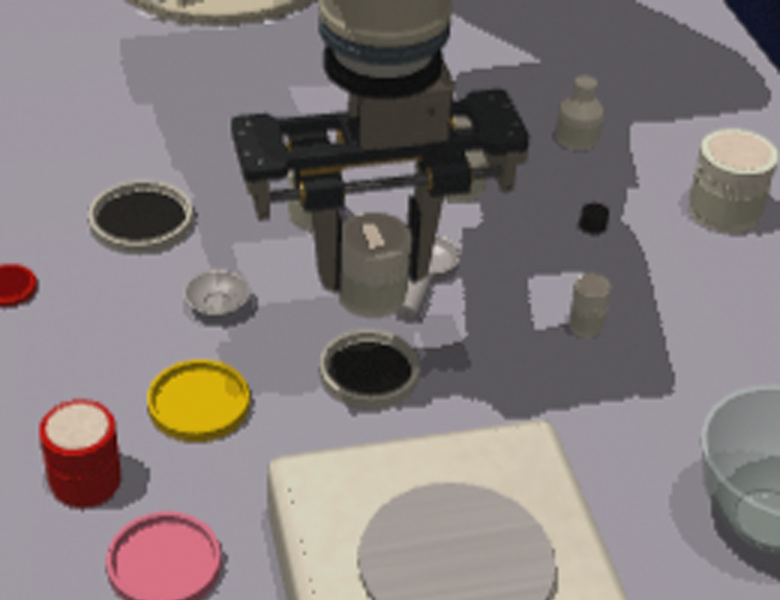

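The jar is held upright at crop (375,265), directly above cup c at (369,367). I'll lower it.

Call:
{"method": "arm_command", "body": {
  "rows": [
    {"x": 0, "y": 0, "z": 0.02, "rx": 0, "ry": 0, "rz": 0},
    {"x": 0, "y": 0, "z": 0.04, "rx": 0, "ry": 0, "rz": 0},
    {"x": 0, "y": 0, "z": 0.055, "rx": 0, "ry": 0, "rz": 0},
    {"x": 0, "y": 0, "z": 0.065, "rx": 0, "ry": 0, "rz": 0},
    {"x": 0, "y": 0, "z": 0.071, "rx": 0, "ry": 0, "rz": 0},
    {"x": 0, "y": 0, "z": 0.0745, "rx": 0, "ry": 0, "rz": 0},
    {"x": 0, "y": 0, "z": 0.0755, "rx": 0, "ry": 0, "rz": 0},
    {"x": 0, "y": 0, "z": 0.0755, "rx": 0, "ry": 0, "rz": 0},
    {"x": 0, "y": 0, "z": 0.0755, "rx": 0, "ry": 0, "rz": 0},
    {"x": 0, "y": 0, "z": 0.0755, "rx": 0, "ry": 0, "rz": 0}
  ]
}}

```text
time: 5.9
tool_pos: [638.1, 19.6, 22.6]
orientation: [-0.0, 1.0, 0.0, 0.0]
contact_force: [-0.1, -0.2, -1.8]
gripper_width: 0.558
grip_force: 30.0
```

Call:
{"method": "arm_command", "body": {
  "rows": [
    {"x": 0, "y": 0, "z": 0.0005, "rx": 0, "ry": 0, "rz": 0},
    {"x": 0, "y": 0, "z": 0.0005, "rx": 0, "ry": 0, "rz": 0},
    {"x": 0, "y": 0, "z": 0.0005, "rx": 0, "ry": 0, "rz": 0},
    {"x": 0, "y": 0, "z": 0.0005, "rx": 0, "ry": 0, "rz": 0},
    {"x": 0, "y": 0, "z": 0.0005, "rx": 0, "ry": 0, "rz": 0},
    {"x": 0, "y": 0, "z": 0.0005, "rx": 0, "ry": 0, "rz": 0},
    {"x": 0, "y": 0, "z": 0.0005, "rx": 0, "ry": 0, "rz": 0},
    {"x": 0, "y": 0, "z": -0.02, "rx": 0, "ry": 0, "rz": 0},
    {"x": 0, "y": 0, "z": -0.06, "rx": 0, "ry": 0, "rz": 0},
    {"x": 0, "y": 0, "z": -0.09, "rx": 0, "ry": 0, "rz": 0},
    {"x": 0, "y": 0, "z": -0.09, "rx": 0, "ry": 0, "rz": 0}
  ],
  "hand": 1
}}

```text
time: 7.0
tool_pos: [640.7, 19.6, 116.6]
orientation: [-0.0, 1.0, -0.0, 0.004]
contact_force: [0.0, -0.5, -0.2]
gripper_width: 1.001
grip_force: 0.0
```

Call:
{"method": "arm_command", "body": {
  "rows": [
    {"x": -0.004, "y": -0.045, "z": 0, "rx": 0, "ry": 0, "rz": 0},
    {"x": -0.009, "y": -0.09, "z": 0, "rx": 0, "ry": 0, "rz": 0},
    {"x": -0.014, "y": -0.135, "z": 0, "rx": 0, "ry": 0, "rz": 0},
    {"x": -0.0185, "y": -0.17, "z": 0, "rx": 0, "ry": 0, "rz": 0},
    {"x": -0.0185, "y": -0.1785, "z": 0, "rx": 0, "ry": 0, "rz": 0},
    {"x": -0.0185, "y": -0.1785, "z": 0, "rx": 0, "ry": 0, "rz": 0},
    {"x": -0.0185, "y": -0.1785, "z": 0.03, "rx": 0, "ry": 0, "rz": 0},
    {"x": -0.0185, "y": -0.1785, "z": 0.06, "rx": 0, "ry": 0, "rz": 0},
    {"x": -0.0185, "y": -0.1785, "z": 0.085, "rx": 0, "ry": 0, "rz": 0},
    {"x": -0.0185, "y": -0.1785, "z": 0.096, "rx": 0, "ry": 0, "rz": 0},
    {"x": -0.0185, "y": -0.1785, "z": 0.096, "rx": 0, "ry": 0, "rz": 0},
    {"x": -0.0185, "y": -0.1785, "z": 0.096, "rx": 0, "ry": 0, "rz": 0}
  ]
}}

```text
time: 8.2
tool_pos: [620.0, 197.4, 16.8]
orientation: [-0.0, 1.0, -0.0, 0.0]
contact_force: [-0.2, -0.1, -0.2]
gripper_width: 1.0
grip_force: 0.0
```

Call:
{"method": "arm_command", "body": {
  "rows": [
    {"x": 0, "y": 0, "z": 0, "rx": 0, "ry": 0, "rz": 0},
    {"x": 0, "y": 0, "z": 0, "rx": 0, "ry": 0, "rz": 0},
    {"x": 0, "y": 0, "z": 0, "rx": 0, "ry": 0, "rz": 0},
    {"x": 0, "y": 0, "z": 0, "rx": 0, "ry": 0, "rz": 0},
    {"x": 0, "y": 0, "z": 0, "rx": 0, "ry": 0, "rz": 0},
    {"x": 0, "y": 0, "z": 0, "rx": 0, "ry": 0, "rz": 0},
    {"x": 0, "y": 0, "z": 0, "rx": 0, "ry": 0, "rz": 0},
    {"x": 0, "y": 0, "z": 0, "rx": 0, "ry": 0, "rz": 0},
    {"x": 0, "y": 0, "z": 0, "rx": 0, "ry": 0, "rz": 0},
    {"x": 0, "y": 0, "z": 0, "rx": 0, "ry": 0, "rz": 0},
    {"x": 0, "y": 0, "z": 0, "rx": 0, "ry": 0, "rz": 0}
  ],
  "hand": -1
}}

```text
time: 9.3
tool_pos: [619.3, 198.1, 16.0]
orientation: [0.0, 1.0, 0.0, -0.0]
contact_force: [-1.0, -0.3, -0.4]
gripper_width: 0.298
grip_force: 30.0
```

Call:
{"method": "arm_command", "body": {
  "rows": [
    {"x": 0, "y": 0, "z": -0.03, "rx": 0, "ry": 0, "rz": 0},
    {"x": 0, "y": 0, "z": -0.065, "rx": 0, "ry": 0, "rz": 0},
    {"x": -0.004, "y": 0.008, "z": -0.09, "rx": 0, "ry": 0, "rz": 0},
    {"x": -0.016, "y": 0.031, "z": -0.1, "rx": 0, "ry": 0, "rz": 0},
    {"x": -0.034, "y": 0.066, "z": -0.1, "rx": 0, "ry": 0, "rz": 0},
    {"x": -0.054, "y": 0.105, "z": -0.1, "rx": 0, "ry": 0, "rz": 0},
    {"x": -0.074, "y": 0.144, "z": -0.1, "rx": 0, "ry": 0, "rz": 0},
    {"x": -0.094, "y": 0.183, "z": -0.1, "rx": 0, "ry": 0, "rz": 0},
    {"x": -0.114, "y": 0.222, "z": -0.1, "rx": 0, "ry": 0, "rz": 0},
    {"x": -0.134, "y": 0.261, "z": -0.1, "rx": 0, "ry": 0, "rz": 0},
    {"x": -0.147, "y": 0.286, "z": -0.1, "rx": 0, "ry": 0, "rz": 0},
    {"x": -0.15, "y": 0.292, "z": -0.1, "rx": 0, "ry": 0, "rz": 0}
  ]
}}

```text
time: 10.5
tool_pos: [467.7, -95.9, 116.1]
orientation: [0.0, 1.0, -0.001, -0.0]
contact_force: [-0.4, -0.1, -0.8]
gripper_width: 0.298
grip_force: 30.0
```

Call:
{"method": "arm_command", "body": {
  "rows": [
    {"x": -0.01, "y": 0.02, "z": 0, "rx": 0, "ry": 0, "rz": 0},
    {"x": -0.028, "y": 0.055, "z": 0, "rx": 0, "ry": 0, "rz": 0},
    {"x": -0.046, "y": 0.09, "z": 0, "rx": 0, "ry": 0, "rz": 0},
    {"x": -0.064, "y": 0.125, "z": 0, "rx": 0, "ry": 0, "rz": 0},
    {"x": -0.08, "y": 0.157, "z": 0, "rx": 0, "ry": 0, "rz": 0},
    {"x": -0.092, "y": 0.18, "z": 0, "rx": 0, "ry": 0, "rz": 0},
    {"x": -0.096, "y": 0.1875, "z": 0, "rx": 0, "ry": 0, "rz": 0},
    {"x": -0.096, "y": 0.1875, "z": 0, "rx": 0, "ry": 0, "rz": 0},
    {"x": -0.096, "y": 0.1875, "z": 0, "rx": 0, "ry": 0, "rz": 0}
  ]
}}

```text
time: 11.4
tool_pos: [373.8, -280.6, 116.0]
orientation: [-0.0, 1.0, 0.0, 0.0]
contact_force: [0.7, 1.0, -0.1]
gripper_width: 0.297
grip_force: 30.0
```

```bash
python3 - <<'E'
from h import *
s=readout.sense(); print(s['time'],s['tool_pos'],s['gripper_width'],s['grip_force'])
a=eyes.get_image('scene'); cv2.imwrite('pics/s3.png',cv2.resize(a[110:310,80:346,::-1],(798,600),interpolation=cv2.INTER_CUBIC))
E
```

```text
11.4 [ 373.78856745 -280.61325513  116.01152129] 0.2971277777075086 29.999848902225494
```

View pics/s3.png

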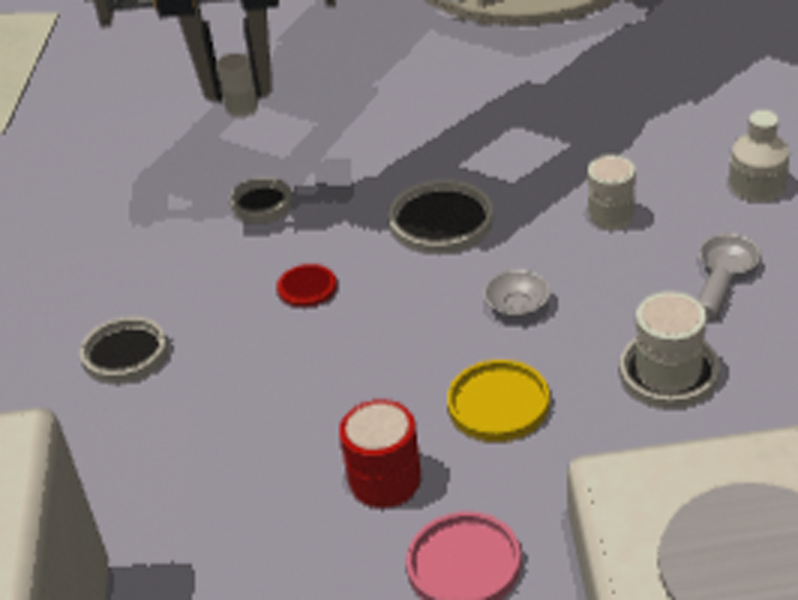

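Jar c stands centred in cup c at (669,350). Jar a hangs at (238,85), up and to the left of cup a at (262,200), so I'll check that lean against the projection before lowering.

```bash
python3 - <<'E'
from h import *
print((proj('scene',[[373.5,-281,100],[373.5,-281,146],[373.5,-281,12]])-[80,110])*3)
print((proj('scene',[[638,19.7,12],[638,19.7,62]])-[80,110])*3)
E
```

```text
[[242.46985143 109.04869184]
 [233.01167884  61.04456461]
 [259.25802368 194.26324221]]
[[668.93760556 362.32479694]
 [671.19276329 313.689652  ]]
```

Call:
{"method": "arm_command", "body": {
  "rows": [
    {"x": 0.001, "y": 0, "z": 0.025, "rx": 0, "ry": 0, "rz": 0},
    {"x": 0.001, "y": 0, "z": 0.05, "rx": 0, "ry": 0, "rz": 0},
    {"x": 0.001, "y": 0, "z": 0.07, "rx": 0, "ry": 0, "rz": 0},
    {"x": 0.001, "y": 0, "z": 0.082, "rx": 0, "ry": 0, "rz": 0},
    {"x": 0.001, "y": 0, "z": 0.09, "rx": 0, "ry": 0, "rz": 0},
    {"x": 0.001, "y": 0, "z": 0.0945, "rx": 0, "ry": 0, "rz": 0},
    {"x": 0.001, "y": 0, "z": 0.096, "rx": 0, "ry": 0, "rz": 0},
    {"x": 0.001, "y": 0, "z": 0.096, "rx": 0, "ry": 0, "rz": 0},
    {"x": 0.001, "y": 0, "z": 0.096, "rx": 0, "ry": 0, "rz": 0},
    {"x": 0.001, "y": 0, "z": 0.096, "rx": 0, "ry": 0, "rz": 0}
  ]
}}

```text
time: 12.45
tool_pos: [374.5, -281.7, 20.6]
orientation: [0.0, 1.0, -0.0, 0.0]
contact_force: [0.0, 0.7, -1.2]
gripper_width: 0.298
grip_force: 30.0
```

Call:
{"method": "arm_command", "body": {
  "rows": [
    {"x": 0, "y": 0, "z": 0, "rx": 0, "ry": 0, "rz": 0},
    {"x": 0, "y": 0, "z": 0, "rx": 0, "ry": 0, "rz": 0},
    {"x": 0, "y": 0, "z": 0, "rx": 0, "ry": 0, "rz": 0},
    {"x": 0, "y": 0, "z": 0, "rx": 0, "ry": 0, "rz": 0},
    {"x": 0, "y": 0, "z": 0, "rx": 0, "ry": 0, "rz": 0},
    {"x": 0, "y": 0, "z": 0, "rx": 0, "ry": 0, "rz": 0},
    {"x": 0, "y": 0, "z": 0, "rx": 0, "ry": 0, "rz": 0},
    {"x": 0, "y": 0, "z": -0.02, "rx": 0, "ry": 0, "rz": 0},
    {"x": 0, "y": 0, "z": -0.06, "rx": 0, "ry": 0, "rz": 0},
    {"x": 0, "y": 0, "z": -0.1, "rx": 0, "ry": 0, "rz": 0},
    {"x": 0, "y": 0, "z": -0.1, "rx": 0, "ry": 0, "rz": 0}
  ],
  "hand": 1
}}

```text
time: 13.55
tool_pos: [376.9, -283.4, 124.5]
orientation: [0.002, 1.0, -0.0, 0.003]
contact_force: [0.2, -1.2, -0.4]
gripper_width: 0.998
grip_force: 0.0
```

Call:
{"method": "arm_command", "body": {
  "rows": [
    {"x": 0.011, "y": -0.045, "z": 0, "rx": 0, "ry": 0, "rz": 0},
    {"x": 0.0215, "y": -0.0905, "z": 0, "rx": 0, "ry": 0, "rz": 0},
    {"x": 0.033, "y": -0.139, "z": 0, "rx": 0, "ry": 0, "rz": 0},
    {"x": 0.0445, "y": -0.1875, "z": 0, "rx": 0, "ry": 0, "rz": 0},
    {"x": 0.056, "y": -0.236, "z": 0, "rx": 0, "ry": 0, "rz": 0},
    {"x": 0.0675, "y": -0.282, "z": 0, "rx": 0, "ry": 0, "rz": 0},
    {"x": 0.0696, "y": -0.2932, "z": 0, "rx": 0, "ry": 0, "rz": 0},
    {"x": 0.0696, "y": -0.2932, "z": 0, "rx": 0, "ry": 0, "rz": 0},
    {"x": 0.0696, "y": -0.2932, "z": 0.03, "rx": 0, "ry": 0, "rz": 0},
    {"x": 0.0696, "y": -0.2932, "z": 0.065, "rx": 0, "ry": 0, "rz": 0},
    {"x": 0.0696, "y": -0.2932, "z": 0.09, "rx": 0, "ry": 0, "rz": 0},
    {"x": 0.0696, "y": -0.2932, "z": 0.103, "rx": 0, "ry": 0, "rz": 0}
  ]
}}

```text
time: 14.75
tool_pos: [441.9, 10.0, 14.9]
orientation: [0.0, 1.0, -0.001, -0.002]
contact_force: [0.7, -0.1, 0.4]
gripper_width: 1.002
grip_force: 0.0
```

Call:
{"method": "arm_command", "body": {
  "rows": [
    {"x": 0, "y": 0, "z": 0, "rx": 0, "ry": 0, "rz": 0},
    {"x": 0, "y": 0, "z": 0, "rx": 0, "ry": 0, "rz": 0},
    {"x": 0, "y": 0, "z": 0, "rx": 0, "ry": 0, "rz": 0},
    {"x": 0, "y": 0, "z": 0, "rx": 0, "ry": 0, "rz": 0},
    {"x": 0, "y": 0, "z": 0, "rx": 0, "ry": 0, "rz": 0},
    {"x": 0, "y": 0, "z": 0, "rx": 0, "ry": 0, "rz": 0},
    {"x": 0, "y": 0, "z": 0, "rx": 0, "ry": 0, "rz": 0},
    {"x": 0, "y": 0, "z": 0, "rx": 0, "ry": 0, "rz": 0},
    {"x": 0, "y": 0, "z": 0, "rx": 0, "ry": 0, "rz": 0},
    {"x": 0, "y": 0, "z": 0, "rx": 0, "ry": 0, "rz": 0},
    {"x": 0, "y": 0, "z": 0, "rx": 0, "ry": 0, "rz": 0}
  ],
  "hand": -1
}}

```text
time: 15.85
tool_pos: [444.1, 11.8, 17.4]
orientation: [0.0, 1.0, 0.0, 0.0]
contact_force: [-0.4, -0.9, 6.7]
gripper_width: 0.428
grip_force: 30.0
```

Call:
{"method": "arm_command", "body": {
  "rows": [
    {"x": 0, "y": 0, "z": -0.03, "rx": 0, "ry": 0, "rz": 0},
    {"x": 0, "y": 0, "z": -0.065, "rx": 0, "ry": 0, "rz": 0},
    {"x": 0.002, "y": 0.008, "z": -0.09, "rx": 0, "ry": 0, "rz": 0},
    {"x": 0.0075, "y": 0.03, "z": -0.1, "rx": 0, "ry": 0, "rz": 0},
    {"x": 0.0165, "y": 0.066, "z": -0.1, "rx": 0, "ry": 0, "rz": 0},
    {"x": 0.026, "y": 0.105, "z": -0.1, "rx": 0, "ry": 0, "rz": 0},
    {"x": 0.0355, "y": 0.143, "z": -0.1, "rx": 0, "ry": 0, "rz": 0},
    {"x": 0.045, "y": 0.181, "z": -0.1, "rx": 0, "ry": 0, "rz": 0},
    {"x": 0.0545, "y": 0.219, "z": -0.1, "rx": 0, "ry": 0, "rz": 0},
    {"x": 0.064, "y": 0.258, "z": -0.1, "rx": 0, "ry": 0, "rz": 0},
    {"x": 0.0735, "y": 0.296, "z": -0.1, "rx": 0, "ry": 0, "rz": 0},
    {"x": 0.0805, "y": 0.325, "z": -0.1, "rx": 0, "ry": 0, "rz": 0}
  ]
}}

```text
time: 17.05
tool_pos: [524.5, -315.4, 116.7]
orientation: [0.0, 1.0, -0.0, -0.0]
contact_force: [0.5, 0.2, -0.2]
gripper_width: 0.432
grip_force: 30.0
```

Call:
{"method": "arm_command", "body": {
  "rows": [
    {"x": 0.007, "y": 0.03, "z": 0, "rx": 0, "ry": 0, "rz": 0},
    {"x": 0.0135, "y": 0.055, "z": 0, "rx": 0, "ry": 0, "rz": 0},
    {"x": 0.018, "y": 0.072, "z": 0, "rx": 0, "ry": 0, "rz": 0},
    {"x": 0.018, "y": 0.072, "z": 0, "rx": 0, "ry": 0, "rz": 0},
    {"x": 0.018, "y": 0.072, "z": 0, "rx": 0, "ry": 0, "rz": 0},
    {"x": 0.018, "y": 0.072, "z": 0, "rx": 0, "ry": 0, "rz": 0}
  ]
}}

```text
time: 17.65
tool_pos: [541.9, -384.1, 116.7]
orientation: [-0.0, 1.0, 0.0, -0.0]
contact_force: [-0.4, 0.7, 0.2]
gripper_width: 0.429
grip_force: 30.0
```

```bash
python3 - <<'E'
from h import *
s=readout.sense(); print(s['time'],s['tool_pos'],s['gripper_width'],s['grip_force'])
a=eyes.get_image('scene'); cv2.imwrite('pics/s4.png',cv2.resize(a[110:310,80:346,::-1],(798,600),interpolation=cv2.INTER_CUBIC))
print((proj('scene',[[542.5,-385,100],[542.5,-385,152],[542.5,-385,12]])-[80,110])*3)
E
```

```text
17.65 [ 541.91519766 -384.09305537  116.72125723] 0.4288950985192811 29.99985158443451
[[ 96.21949606 255.93760197]
 [ 78.99226    199.07109268]
 [122.90023544 344.01860654]]
```

View pics/s4.png

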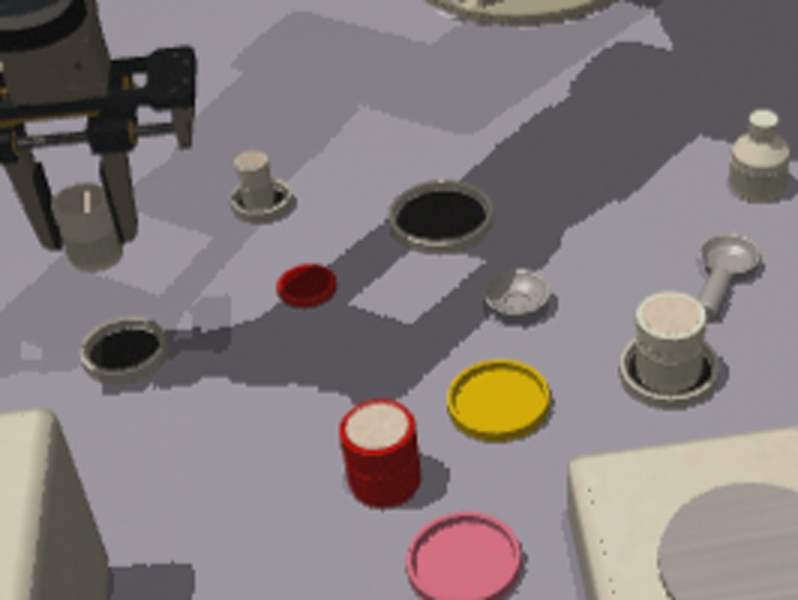

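Jar a stands in cup a at (255,185). Jar b's lid at (82,200) matches the predicted (79,199), so I'll lower it.

Call:
{"method": "arm_command", "body": {
  "rows": [
    {"x": 0.0005, "y": 0, "z": 0.025, "rx": 0, "ry": 0, "rz": 0},
    {"x": 0.0005, "y": 0, "z": 0.05, "rx": 0, "ry": 0, "rz": 0},
    {"x": 0.0005, "y": 0, "z": 0.07, "rx": 0, "ry": 0, "rz": 0},
    {"x": 0.0005, "y": 0, "z": 0.082, "rx": 0, "ry": 0, "rz": 0},
    {"x": 0.0005, "y": 0, "z": 0.09, "rx": 0, "ry": 0, "rz": 0},
    {"x": 0.0005, "y": 0, "z": 0.0945, "rx": 0, "ry": 0, "rz": 0},
    {"x": 0.0005, "y": 0, "z": 0.096, "rx": 0, "ry": 0, "rz": 0},
    {"x": 0.0005, "y": 0, "z": 0.096, "rx": 0, "ry": 0, "rz": 0},
    {"x": 0.0005, "y": 0, "z": 0.096, "rx": 0, "ry": 0, "rz": 0},
    {"x": 0.0005, "y": 0, "z": 0.096, "rx": 0, "ry": 0, "rz": 0}
  ]
}}

```text
time: 18.7
tool_pos: [543.2, -385.5, 21.6]
orientation: [0.0, 1.0, -0.0, 0.0]
contact_force: [0.3, -0.3, -0.4]
gripper_width: 0.428
grip_force: 30.0
```

Call:
{"method": "arm_command", "body": {
  "rows": [
    {"x": 0, "y": 0, "z": 0, "rx": 0, "ry": 0, "rz": 0},
    {"x": 0, "y": 0, "z": 0, "rx": 0, "ry": 0, "rz": 0},
    {"x": 0, "y": 0, "z": 0, "rx": 0, "ry": 0, "rz": 0},
    {"x": 0, "y": 0, "z": 0, "rx": 0, "ry": 0, "rz": 0},
    {"x": 0, "y": 0, "z": 0, "rx": 0, "ry": 0, "rz": 0},
    {"x": 0, "y": 0, "z": 0, "rx": 0, "ry": 0, "rz": 0},
    {"x": 0, "y": 0, "z": 0, "rx": 0, "ry": 0, "rz": 0},
    {"x": 0, "y": 0, "z": -0.02, "rx": 0, "ry": 0, "rz": 0},
    {"x": 0, "y": 0, "z": -0.06, "rx": 0, "ry": 0, "rz": 0},
    {"x": 0, "y": 0, "z": -0.1, "rx": 0, "ry": 0, "rz": 0},
    {"x": 0, "y": 0, "z": -0.12, "rx": 0, "ry": 0, "rz": 0},
    {"x": 0, "y": 0, "z": -0.12, "rx": 0, "ry": 0, "rz": 0}
  ],
  "hand": 1
}}

```text
time: 19.9
tool_pos: [544.7, -386.5, 144.8]
orientation: [0.002, 1.0, 0.0, 0.002]
contact_force: [0.1, 0.2, -0.5]
gripper_width: 0.997
grip_force: 0.0
```

Call:
{"method": "arm_command", "body": {
  "rows": [
    {"x": -0.0415, "y": -0.745, "z": 0, "rx": 0, "ry": 0, "rz": 0},
    {"x": -0.0415, "y": -0.745, "z": 0, "rx": 0, "ry": 0, "rz": 0},
    {"x": -0.0415, "y": -0.745, "z": 0, "rx": 0, "ry": 0, "rz": 0},
    {"x": -0.0415, "y": -0.745, "z": 0, "rx": 0, "ry": 0, "rz": 0},
    {"x": -0.0415, "y": -0.745, "z": 0, "rx": 0, "ry": 0, "rz": 0},
    {"x": -0.0415, "y": -0.745, "z": 0, "rx": 0, "ry": 0, "rz": 0},
    {"x": -0.0415, "y": -0.745, "z": 0, "rx": 0, "ry": 0, "rz": 0},
    {"x": -0.0415, "y": -0.745, "z": 0, "rx": 0, "ry": 0, "rz": 0},
    {"x": -0.0415, "y": -0.745, "z": 0, "rx": 0, "ry": 0, "rz": 0},
    {"x": -0.0415, "y": -0.745, "z": 0, "rx": 0, "ry": 0, "rz": 0},
    {"x": -0.0415, "y": -0.745, "z": 0, "rx": 0, "ry": 0, "rz": 0},
    {"x": -0.0415, "y": -0.745, "z": 0, "rx": 0, "ry": 0, "rz": 0}
  ]
}}

```text
time: 21.1
tool_pos: [508.3, 215.6, 139.9]
orientation: [0.0, 1.0, 0.0, -0.001]
contact_force: [0.7, -0.5, 0.4]
gripper_width: 1.004
grip_force: 0.0
```

Call:
{"method": "arm_command", "body": {
  "rows": [
    {"x": 0, "y": 0, "z": 0, "rx": 0, "ry": 0, "rz": 0},
    {"x": 0, "y": 0, "z": 0, "rx": 0, "ry": 0, "rz": 0},
    {"x": 0, "y": 0, "z": 0, "rx": 0, "ry": 0, "rz": 0},
    {"x": 0, "y": 0, "z": 0, "rx": 0, "ry": 0, "rz": 0}
  ]
}}

```text
time: 21.5
tool_pos: [509.4, 212.3, 140.7]
orientation: [0.0, 1.0, -0.001, -0.0]
contact_force: [0.9, 0.7, -0.0]
gripper_width: 1.0
grip_force: 0.0
```

Call:
{"method": "arm_command", "body": {
  "rows": [
    {"x": -0.0025, "y": -0.045, "z": 0, "rx": 0, "ry": 0, "rz": 0},
    {"x": -0.005, "y": -0.09, "z": 0, "rx": 0, "ry": 0, "rz": 0},
    {"x": -0.0075, "y": -0.13, "z": 0, "rx": 0, "ry": 0, "rz": 0},
    {"x": -0.0084, "y": -0.151, "z": 0, "rx": 0, "ry": 0, "rz": 0},
    {"x": -0.0084, "y": -0.151, "z": 0, "rx": 0, "ry": 0, "rz": 0},
    {"x": -0.0084, "y": -0.151, "z": 0, "rx": 0, "ry": 0, "rz": 0},
    {"x": -0.0084, "y": -0.151, "z": 0, "rx": 0, "ry": 0, "rz": 0}
  ]
}}

```text
time: 22.2
tool_pos: [501.3, 362.9, 140.9]
orientation: [0.0, 1.0, -0.001, -0.0]
contact_force: [-0.4, 0.0, 0.4]
gripper_width: 1.002
grip_force: 0.0
```

```bash
python3 - <<'E'
from h import *
import numpy as np
print(np.mean([ (eyes.get_image('top'),readout.sense()['tool_pos'])[1] for _ in range(4)],0))
E
```

```text
[501.35853013 363.43602233 141.14313031]
```

Call:
{"method": "arm_command", "body": {
  "rows": [
    {"x": 0, "y": -0.0018, "z": 0.03, "rx": 0, "ry": 0, "rz": 0},
    {"x": 0, "y": -0.0018, "z": 0.05, "rx": 0, "ry": 0, "rz": 0},
    {"x": 0, "y": -0.0018, "z": 0.07, "rx": 0, "ry": 0, "rz": 0},
    {"x": 0, "y": -0.0018, "z": 0.09, "rx": 0, "ry": 0, "rz": 0},
    {"x": 0, "y": -0.0018, "z": 0.11, "rx": 0, "ry": 0, "rz": 0},
    {"x": 0, "y": -0.0018, "z": 0.119, "rx": 0, "ry": 0, "rz": 0},
    {"x": 0, "y": -0.0018, "z": 0.119, "rx": 0, "ry": 0, "rz": 0}
  ]
}}

```text
time: 23.1
tool_pos: [500.5, 365.8, 21.0]
orientation: [0.001, 1.0, -0.0, -0.001]
contact_force: [-0.5, 0.1, -0.0]
gripper_width: 0.999
grip_force: 0.0
```

Call:
{"method": "arm_command", "body": {
  "rows": [
    {"x": 0, "y": 0, "z": 0, "rx": 0, "ry": 0, "rz": 0},
    {"x": 0, "y": 0, "z": 0, "rx": 0, "ry": 0, "rz": 0},
    {"x": 0, "y": 0, "z": 0, "rx": 0, "ry": 0, "rz": 0},
    {"x": 0, "y": 0, "z": 0, "rx": 0, "ry": 0, "rz": 0},
    {"x": 0, "y": 0, "z": 0, "rx": 0, "ry": 0, "rz": 0},
    {"x": 0, "y": 0, "z": 0, "rx": 0, "ry": 0, "rz": 0},
    {"x": 0, "y": 0, "z": 0, "rx": 0, "ry": 0, "rz": 0},
    {"x": 0, "y": 0, "z": 0, "rx": 0, "ry": 0, "rz": 0},
    {"x": 0, "y": 0, "z": 0, "rx": 0, "ry": 0, "rz": 0},
    {"x": 0, "y": 0, "z": 0, "rx": 0, "ry": 0, "rz": 0}
  ],
  "hand": -1
}}

```text
time: 24.1
tool_pos: [501.5, 366.7, 22.9]
orientation: [-0.0, 1.0, 0.0, 0.0]
contact_force: [-0.1, -1.0, 7.0]
gripper_width: 0.694
grip_force: 30.0
```

Call:
{"method": "arm_command", "body": {
  "rows": [
    {"x": 0, "y": 0, "z": -0.025, "rx": 0, "ry": 0, "rz": 0},
    {"x": 0, "y": 0, "z": -0.055, "rx": 0, "ry": 0, "rz": 0},
    {"x": 0, "y": 0, "z": -0.085, "rx": 0, "ry": 0, "rz": 0},
    {"x": 0, "y": 0.005, "z": -0.105, "rx": 0, "ry": 0, "rz": 0},
    {"x": -0.003, "y": 0.02, "z": -0.11, "rx": 0, "ry": 0, "rz": 0},
    {"x": -0.008, "y": 0.052, "z": -0.11, "rx": 0, "ry": 0, "rz": 0},
    {"x": -0.0135, "y": 0.087, "z": -0.11, "rx": 0, "ry": 0, "rz": 0},
    {"x": -0.019, "y": 0.122, "z": -0.11, "rx": 0, "ry": 0, "rz": 0},
    {"x": -0.0245, "y": 0.157, "z": -0.11, "rx": 0, "ry": 0, "rz": 0},
    {"x": -0.03, "y": 0.192, "z": -0.11, "rx": 0, "ry": 0, "rz": 0},
    {"x": -0.0355, "y": 0.227, "z": -0.11, "rx": 0, "ry": 0, "rz": 0},
    {"x": -0.04, "y": 0.257, "z": -0.11, "rx": 0, "ry": 0, "rz": 0}
  ]
}}

```text
time: 25.3
tool_pos: [459.0, 107.2, 130.9]
orientation: [0.0, 1.0, -0.0, -0.001]
contact_force: [0.4, 0.9, -2.7]
gripper_width: 0.693
grip_force: 30.0
```

Call:
{"method": "arm_command", "body": {
  "rows": [
    {"x": -0.0055, "y": 0.035, "z": 0, "rx": 0, "ry": 0, "rz": 0},
    {"x": -0.011, "y": 0.07, "z": 0, "rx": 0, "ry": 0, "rz": 0},
    {"x": -0.0165, "y": 0.105, "z": 0, "rx": 0, "ry": 0, "rz": 0},
    {"x": -0.022, "y": 0.14, "z": 0, "rx": 0, "ry": 0, "rz": 0},
    {"x": -0.0275, "y": 0.175, "z": 0, "rx": 0, "ry": 0, "rz": 0},
    {"x": -0.0325, "y": 0.208, "z": 0, "rx": 0, "ry": 0, "rz": 0},
    {"x": -0.036, "y": 0.231, "z": 0, "rx": 0, "ry": 0, "rz": 0},
    {"x": -0.037, "y": 0.2395, "z": 0, "rx": 0, "ry": 0, "rz": 0},
    {"x": -0.037, "y": 0.2395, "z": 0, "rx": 0, "ry": 0, "rz": 0},
    {"x": -0.037, "y": 0.2395, "z": 0, "rx": 0, "ry": 0, "rz": 0},
    {"x": -0.037, "y": 0.2395, "z": 0, "rx": 0, "ry": 0, "rz": 0}
  ]
}}

```text
time: 26.4
tool_pos: [423.9, -128.9, 131.8]
orientation: [-0.0, 1.0, 0.0, -0.0]
contact_force: [-0.8, 0.2, -2.5]
gripper_width: 0.688
grip_force: 30.0
```

```bash
python3 - <<'E'
from h import *
a=eyes.get_image('scene'); s=readout.sense(); print(s['time'],s['tool_pos'],s['gripper_width'],s['grip_force'])
cv2.imwrite('pics/s5.png',cv2.resize(a[110:350,80:480,::-1],(800,480),interpolation=cv2.INTER_CUBIC))
print((proj('scene',[[424.3,-131.3,110],[424.3,-131.3,176],[424.3,-131.3,12]])-[80,110])*2)
E
```

```text
26.45 [ 424.05437538 -128.92490446  131.90978588] 0.6925638534085712 29.99947875738144
[[287.48100829  76.93023415]
 [283.11932335  29.78111346]
 [293.37890874 140.69312927]]
```

View pics/s5.png

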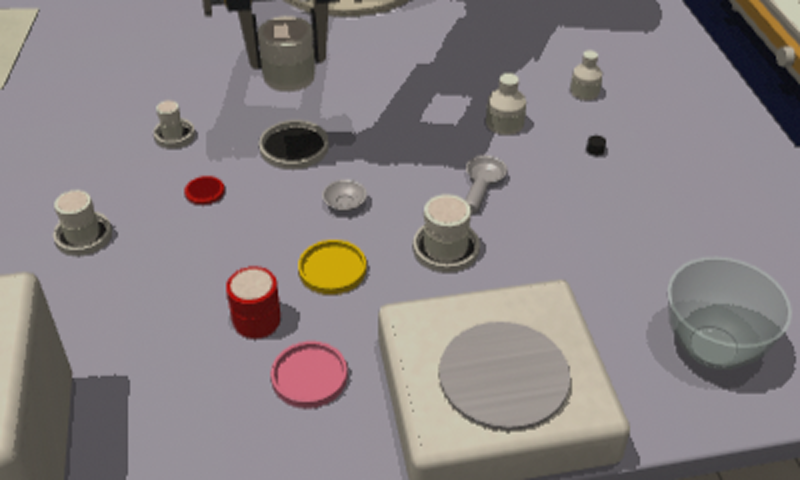

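Jars a, b and c are standing in their cups at (172,120), (80,220) and (446,230). Jar d hangs at (287,55) over cup d at (294,143), 2 mm off in y, so I'll correct that while lowering.

Call:
{"method": "arm_command", "body": {
  "rows": [
    {"x": 0, "y": 0.002, "z": 0.025, "rx": 0, "ry": 0, "rz": 0},
    {"x": 0, "y": 0.002, "z": 0.05, "rx": 0, "ry": 0, "rz": 0},
    {"x": 0, "y": 0.002, "z": 0.07, "rx": 0, "ry": 0, "rz": 0},
    {"x": 0, "y": 0.002, "z": 0.085, "rx": 0, "ry": 0, "rz": 0},
    {"x": 0, "y": 0.002, "z": 0.095, "rx": 0, "ry": 0, "rz": 0},
    {"x": 0, "y": 0.002, "z": 0.1015, "rx": 0, "ry": 0, "rz": 0},
    {"x": 0, "y": 0.002, "z": 0.1045, "rx": 0, "ry": 0, "rz": 0},
    {"x": 0, "y": 0.002, "z": 0.1055, "rx": 0, "ry": 0, "rz": 0},
    {"x": 0, "y": 0.002, "z": 0.1055, "rx": 0, "ry": 0, "rz": 0},
    {"x": 0, "y": 0.002, "z": 0.1055, "rx": 0, "ry": 0, "rz": 0}
  ]
}}

```text
time: 27.45
tool_pos: [424.6, -132.0, 27.0]
orientation: [0.0, 1.0, 0.0, 0.001]
contact_force: [-0.4, 0.4, -1.5]
gripper_width: 0.691
grip_force: 30.0
```

Call:
{"method": "arm_command", "body": {
  "rows": [
    {"x": 0, "y": 0, "z": 0, "rx": 0, "ry": 0, "rz": 0},
    {"x": 0, "y": 0, "z": 0, "rx": 0, "ry": 0, "rz": 0},
    {"x": 0, "y": 0, "z": 0, "rx": 0, "ry": 0, "rz": 0},
    {"x": 0, "y": 0, "z": 0, "rx": 0, "ry": 0, "rz": 0},
    {"x": 0, "y": 0, "z": 0, "rx": 0, "ry": 0, "rz": 0},
    {"x": 0, "y": 0, "z": 0, "rx": 0, "ry": 0, "rz": 0},
    {"x": 0, "y": 0, "z": 0, "rx": 0, "ry": 0, "rz": 0},
    {"x": 0, "y": 0, "z": -0.03, "rx": 0, "ry": 0, "rz": 0},
    {"x": 0, "y": 0, "z": -0.07, "rx": 0, "ry": 0, "rz": 0},
    {"x": 0, "y": 0, "z": -0.11, "rx": 0, "ry": 0, "rz": 0},
    {"x": 0, "y": 0, "z": -0.15, "rx": 0, "ry": 0, "rz": 0},
    {"x": 0, "y": 0, "z": -0.15, "rx": 0, "ry": 0, "rz": 0}
  ],
  "hand": 1
}}

```text
time: 28.65
tool_pos: [427.2, -132.8, 181.3]
orientation: [0.001, 1.0, -0.0, 0.004]
contact_force: [0.7, -0.7, -0.6]
gripper_width: 0.999
grip_force: 0.0
```

Call:
{"method": "arm_command", "body": {
  "rows": [
    {"x": -0.04, "y": -0.04, "z": 0, "rx": 0, "ry": 0, "rz": 0},
    {"x": -0.08, "y": -0.1, "z": 0, "rx": 0, "ry": 0, "rz": 0},
    {"x": -0.08, "y": -0.15, "z": 0, "rx": 0, "ry": 0, "rz": 0},
    {"x": -0.08, "y": -0.2, "z": 0, "rx": 0, "ry": 0, "rz": 0},
    {"x": -0.08, "y": -0.2, "z": 0, "rx": 0, "ry": 0, "rz": 0},
    {"x": -0.08, "y": -0.2, "z": 0, "rx": 0, "ry": 0, "rz": 0}
  ]
}}

```text
time: 29.25
tool_pos: [343.5, 70.4, 176.1]
orientation: [-0.0, 1.0, 0.002, -0.0]
contact_force: [1.0, -0.3, 1.2]
gripper_width: 0.999
grip_force: 0.0
```

```bash
python3 - <<'E'
from h import *
C={'a':(374.6,-280.5),'b':(543.1,-384.2),'c':(639,20.3),'d':(425,-130.9)}
for n in('top','scene'):
    im=eyes.get_image(n)[:,:,::-1].copy(); cv2.imwrite(f'pics/{n}9.png',im)
    for k,c in C.items():
        _,r,h=T['jar_'+k]; z=h+4
        x,s,rb=fit(im,proj(n,[[*c,z]])[0],r,z,n); print(n,k,x.round(1),round(s),rb,'off',(x-c).round(1))
cv2.imwrite('pics/t9.png',cv2.resize(cv2.imread('pics/top9.png')[130:330,110:470],(792,440),interpolation=cv2.INTER_CUBIC))
E
```

```text
top a [ 376.  -281.6] 368 13.0 off [ 1.4 -1.1]
top b [ 544.2 -384.8] 343 19.0 off [ 1.1 -0.6]
top c [638.9  19.7] 408 26.0 off [-0.1 -0.6]
top d [ 425.8 -131.7] 390 31.0 off [ 0.8 -0.8]
scene a [ 374.  -282.9] 229 13.0 off [-0.6 -2.4]
scene b [ 542.4 -386.9] 258 19.0 off [-0.7 -2.7]
scene c [637.6  18.6] 291 26.0 off [-1.4 -1.7]
scene d [ 423.7 -133.4] 272 32.0 off [-1.3 -2.5]
```

View pics/t9.png

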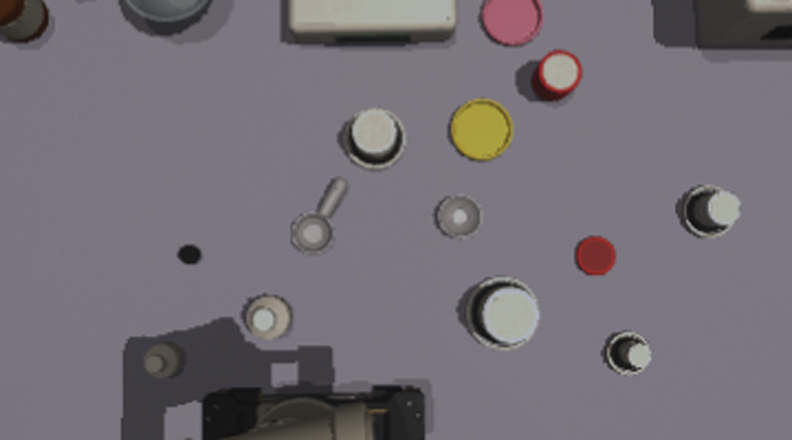

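All four jars stand in their own cups, at (375,135) c, (710,210) b, (505,313) d and (628,353) a. Each is within about 3 mm of its cup's centre. Both bottles are where they started and the gripper is clear of everything.

```bash
python3 -c "
from station import ticket; print(ticket.sign_off())"
```

```text
the job is handed in; nothing more can be done
None
```

The job is handed in: all four jars stand in their matching holders, within about 3 mm of centre in the last pictures, and neither bottle was touched; the sign-off returned no verdict.

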